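Work a jammed taper bung out of a turned hub and put it in its spring holder

TASK

The wooden bung is jammed in the bore of the leaning hub: work it out by rocking it along its jaws, first over to the left and then to the right (as the robot sees it), easing it up as you rock so that the hub stays down on its stand. Then stand the bung upright, narrow end down, in the spring holder: push it in past the curved sprung arm until it rests in the corner of the fence and the end stop with the arm pressing on it, and let go. Leave the other things on the bench where they are.

Things in the scene. Friction and masses are not known exactly. Their poses are not given: they have to be found in the camera images.
- bung_center (a point): Centre of the loose pale round wooden bung, half-way up its axis (z: narrow end to grip). 130 mm tall, 0.18 to 0.33 kg. Up from the narrow end: straight taper, 60 mm long, 42 mm across growing to 54; neck 8 mm; plain grip 33 mm across, from 68 to 130 mm (grip it at about 95 mm). Jammed, this point is 20 mm above hub_rim.
- hub_rim (a point): Centre of the bore's mouth on the upper face of the turned wooden hub (round, 120 mm across, 70 mm high, 1.0 kg; bore 64 mm across). z: bore axis, leaning 25 deg from vertical towards the robot (give or take yaw); y: level, to the left jaw; x: up and away from the robot. When bung_center is 65 mm above this point the bung's narrow end leaves the mouth.
- rock_point (a point): Point on the bore axis 8 mm below hub_rim (same axes), level with the two spring-loaded steel jaws at +y and -y, the only things that hold the taper. The bore is wider all round, so the bung can rock about this point 12 deg to the left and right (about x). When it has risen about 20 mm the jaws no longer reach it and it lifts freely.
- hub (a joint): Rise of the hub along its axis off the stand, m: 0 = down, 0.03 = end of travel. Only its weight holds it: it rises at about 10 N, and a straight pull on the jammed bung takes 15 to 30 N, so would lift it. Rocking 10 deg each way while drawing the bung up along its own axis at most 5 mm a swing, never up without rocking, walks it out with the hub down.
- stand: The fixed steel stand under the hub: base 160 x 130 mm, 15 mm thick; origin at the underside's centre; z up, -x the side to which the hub leans.
- holder: The fixed spring holder: dark wooden base 190 x 150 mm, 12 mm thick; origin on the bench, 20 mm behind (-x) the pocket; axes as pocket's. On it a straight steel fence along x on the right, with a flared mouth, an end stop at the far end, and the curved sprung arm on the left; its open side (-x) looks to the robot, give or take yaw.
- pocket (a point): Where the centre of the bung's narrow end belongs, on top of the holder's base. x points into the holder, z up. Fence face at y = -24 mm, stop face at x = +25 mm, both 26 mm high above the base. Set the upright bung down or hold it just over the base 95 mm behind this point and slide it along x: its foot pushes the arm's hump aside (about 5 N).
- clip (a joint): Angle of the curved sprung arm (dark steel bar 10 mm thick, 19 mm above the base, hinged 58 mm ahead of pocket and 50 mm to its left), rad: 0 at rest, its hump then narrowing the way to 33 mm; grows as it is pushed out to the left, up to 0.6; about 0.1 with the bung home. A spring brings it back.
- chisel: Loose bystander: turning tool with a wooden handle, lying, 200 mm long.
- mallet: Loose bystander: wooden mallet, lying, 260 mm long.
- bowl: Loose bystander: turned wooden bowl, 120 mm across, 50 mm high; origin under its centre.
- spindle: Loose bystander: turned spindle sample, standing, 50 mm across, 100 mm high; origin under its centre.
- wax_jar: Loose bystander: amber glass jar, 70 mm across, 70 mm high; origin under its centre.
- blank: Loose bystander: wooden block 120 x 70 x 45 mm; origin under its centre.
- chuck_key: Loose bystander: steel T-shaped chuck key, lying, 110 mm long.
Things that resemble listed ones, but are neither listed nor needed, are in the scene too. Leave any red look-alike of the stand alone.

How it is judged:
On the way, in this order (a step that is already met when the one before it is completed fails the run):
1. while still in the bore, the bung is leaned at least 4 deg over to the left (z of bung_center in the frame of hub_rim below 0.048 m and angle between the z axis of bung_center and the z axis of hub_rim, either way round above 0.07 rad and y of bung_center in the frame of hub_rim above 0.0015 m), for 0.02 s.
2. while still in the bore, the bung is leaned at least 4 deg over to the right (z of bung_center in the frame of hub_rim below 0.048 m and angle between the z axis of bung_center and the z axis of hub_rim, either way round above 0.07 rad and y of bung_center in the frame of hub_rim below -0.0015 m), for 0.02 s.
3. the bung is drawn clear of the hub, which is down on its stand (z of bung_center in the frame of hub_rim above 0.07 m and value of joint hub below 0.003 m), for 0.1 s.
At the end, for the whole second after the job is handed in: The bung stands on the holder's base, narrow end down, its axis within 7 deg of vertical and its centre within 8 mm of the pocket point along x and y, at rest, the sprung arm pressing on it (0.04 to 0.2 rad out); the hub is down on its stand (within 3 mm) (x of bung_center in the frame of pocket between -0.008 and 0.008 m and y of bung_center in the frame of pocket between -0.008 and 0.008 m and z of bung_center in the frame of pocket between 0.06 and 0.07 m and angle between bung_center's own z axis and vertical below 0.12 rad and value of joint clip between 0.04 and 0.2 rad and linear speed of bung below 0.02 m/s and value of joint hub below 0.003 m); the robot touches nothing.
It fails at once if the hub is lifted more than 8 mm off its stand (value of joint hub above 0.008 m).
It fails at once if a bystander is moved more than 30 mm (distance of any of chisel, mallet, bowl, spindle, wax_jar, blank, chuck_key from where it was at the start of the episode above 0.03 m).
It also fails if it takes over 64 s, if anything falls off the work surface, if the arm or the gripper's body presses on something with over 40 N, if the wrist force passes 120 N, or if a joint passes its speed limit or range.

ROBOT

A 6-joint arm with a two-finger parallel gripper is mounted at the origin on the work surface. World frame = base frame: x ahead of the robot, y to its left, z up, the work surface at z = 0. Lengths are in m, angles in rad, forces in N, time in s.
With the tool pointing down it reaches from about 0.35 to 0.975 m from the base axis. Payload 4.9 kg.
Tool frame: the origin (TCP) lies midway between the tips of the shut fingers; the grasp point (between the pads) lies ctrl.tcp_to_grasp behind it (ctrl.tcp_to_grasp is the distance from the TCP to the grasp point, in m); z points along the fingers, y is the direction in which the jaws open and shut (so a half turn about z gives the same grasp; the last joint's range is limited). The gripper opens to 85 mm and grips with 20 to 120 N. Pads are 22 mm wide; open, the fingers measure 114 mm over their backs; the gripper's body (76 mm by 85 mm) begins 54 mm behind the grasp point. The pads swing forward as they close: fully open they stand 13 mm farther back than shut.
Start: joints at [1.152, 0.053, 1.613, -0, 1.476, -0.119], TCP at [0.185, 0.597, 0.208] pointing down, gripper open.
Joint ranges: [-3.01, 3.01], [-1.01, 2.22], [0.06, 2.58], [-1.02, 4.17], [0.09, 2.62], [-3.14, 3.14]. Speed limits (rad/s): [2.57, 2.57, 3.14, 3.14, 3.14, 3.14].

INTERFACE

Orientations are given as a rotation vector (axis times angle).
In Python, from station import ctrl, get_image, calibration, finish_job, models gives the robot as it stands.
- The arm moves only by the shell command python3 -m creep 'ROWS' [FORCE]. ROWS is JSON, a list of rows, each a list of 7 numbers: the opening, from 0 (shut) to 1 (fully open), then the shift along the tool's x, y, z in m, then the turn, a rotation vector about the tool's x, y, z in degrees. A call has 1 to 20 rows; each row shifts and turns the commanded pose from where the row before left it, along the tool's axes as they then stand; what a row does not reach is not made up. A row lasts 1/10 s, in which the tool goes at most 50 mm and 8.59 degrees, less where a joint would pass 70% of its speed; a pose out of reach is approached as far as the arm can. A call with a gripper value outside its range is refused whole. The fingers move at their own pace and stop on an object; FORCE is the grip in N (left out, the last holds). Time passes only in rows, so rows that do not move let the fingers close. It gives the time, the measured TCP pose, the force and the opening at its end, in the units of the state.
- ctrl.get_obs(): the state, without advancing time (a new reading comes with each control period).
- get_image(name): name is "side" or "top" or "wrist"; returns the picture (420x560x3 uint8, red, green, blue); there is no depth.
- calibration(name): a dict with "mtx" (3x3 intrinsics, pixels), "R" (3x3) and "t" (3): a world point X has camera coordinates R X + t. Camera axes: x right, y down, z forward; pixel columns grow to the right and rows downward; lengths in m; the calibration is good to about 2 mm. A picture is of the moment at which its call begins: read the wrist's pose just before it. calibration takes no time and is no camera call; for the wrist camera it gives the pose at the moment of the call.
- finish_job(): hands the job in, once; it reports no verdict.
Trained networks look in the newest picture that a camera, given by its name, has taken for a name from the list of things; names that differ only in an ending like _2 or _b are one class to them, and where a whole thing is asked for, a point or a joint stands for the part that bears it (a point fixed in the world has none). Each returns a list of dicts, best first, with "conf" (0 to 1); they miss things now and then, are a little off and sometimes report something else, mostly with a low value. They report only what shows in the picture. A call takes as long as a camera call. They do not tell look-alikes from the thing itself.
- models.search_frame(camera, name): "extent" ([left, top, right, bottom] in pixels, round what is visible of it).
The state is a dict: "t": time; "q": joint angles; "dq": joint speeds; "effort": joint torques, N m; "tool_pos": TCP position; "tool_rot": TCP orientation; "contact_force": force on the tool from outside, world axes, zero at the start; "wrist_torque": the same for the moment, N m; "opening": finger opening in m.
Only numpy, scipy, OpenCV 4.12 (cv2) and the standard library are available. Lean on these libraries where they do the work, as an engineer would, in place of code of your own. Each camera call takes 0.05 s, during which the arm holds its last target. There are 200 camera calls.

## Working session

There is one attempt and no reset: what is moved stays moved. The work goes in short steps, Python scripts to look and compute and a shell command to move; the robot and the scene stay as the last step left them, time stands still between calls to the robot, and variables do not carry over. Pictures are saved under pics/ and viewed, about 8 in all and at most 12, crops included, and the job is handed in when it is done.

```bash
ls; mkdir -p pics; python3 - <<'E'
from station import ctrl,get_image,calibration,models
import cv2
o=ctrl.get_obs();print(o['t'],o['tool_pos'],o['tool_rot'],ctrl.tcp_to_grasp)
for c in ['top','side']:
    im=get_image(c);cv2.imwrite(f'pics/{c}0.png',im[:,:,::-1])
    k=calibration(c);print(c,k['mtx'].round(1).tolist() if hasattr(k['mtx'],'round') else k['mtx'],k['R'],k['t'])
    for n in ['bung_center','hub_rim','stand','holder','clip']:
        print(n,[( [round(x) for x in d['extent']],round(d['conf'],2)) for d in models.search_frame(c,n)[:4]])
E
```

```text
pics
0.0 [0.18430299 0.59649288 0.20706107] [-4.69108617e-01 -3.10580138e+00  3.08527276e-03] 0.0187
top [[493.9, 0.0, 278.6], [0.0, 493.9, 209.7], [0.0, 0.0, 1.0]] [[-0.01339933 -0.99964552  0.02300655]
 [-0.99774467  0.0118533  -0.06606865]
 [ 0.06577253 -0.02383994 -0.99754981]] [-0.01538979  0.55396234  1.43829477]
bung_center [([325, 188, 347, 211], 0.75)]
hub_rim [([325, 261, 372, 313], 0.86), ([313, 169, 356, 220], 0.69), ([312, 166, 358, 220], 0.66)]
stand [([319, 249, 371, 309], 0.82), ([308, 167, 359, 218], 0.7)]
holder [([171, 154, 232, 231], 0.64)]
clip [([177, 171, 200, 213], 0.51), ([171, 159, 231, 232], 0.47)]
side [[522.4, 0.0, 275.2], [0.0, 522.4, 200.1], [0.0, 0.0, 1.0]] [[ 0.89421714 -0.44744566 -0.01296507]
 [-0.32500097 -0.62905057 -0.70616552]
 [ 0.30781501  0.63567897 -0.70792808]] [-0.47898253  0.24695332  1.39130534]
bung_center [([302, 213, 332, 246], 0.77)]
hub_rim [([300, 213, 348, 265], 0.62), ([215, 259, 272, 311], 0.59)]
stand [([213, 257, 289, 336], 0.88), ([288, 214, 364, 285], 0.71)]
holder [([230, 149, 302, 203], 0.56)]
clip []
```

```bash
python3 - <<'E'
import cv2,numpy as np
a=cv2.imread('pics/top0.png')[130:340,150:400];b=cv2.imread('pics/side0.png')[130:350,190:400]
cv2.imwrite('pics/a.png',cv2.resize(a,(750,600),interpolation=cv2.INTER_CUBIC)[:, :])
cv2.imwrite('pics/b.png',cv2.resize(b,(570,597),interpolation=cv2.INTER_CUBIC))
E
```

```text
(no output)
```

View pics/top0.png

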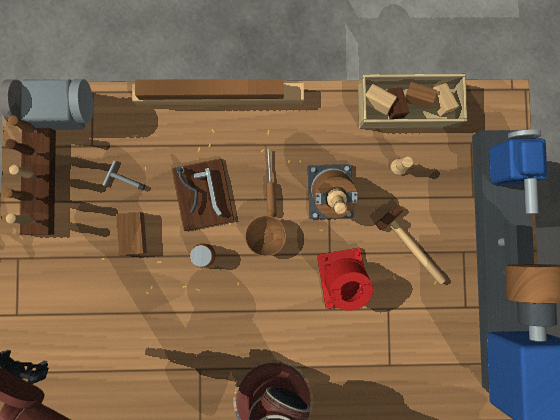

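View pics/side0.png

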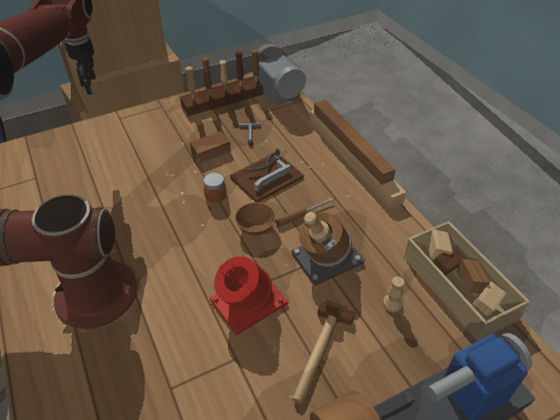

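View pics/a.png

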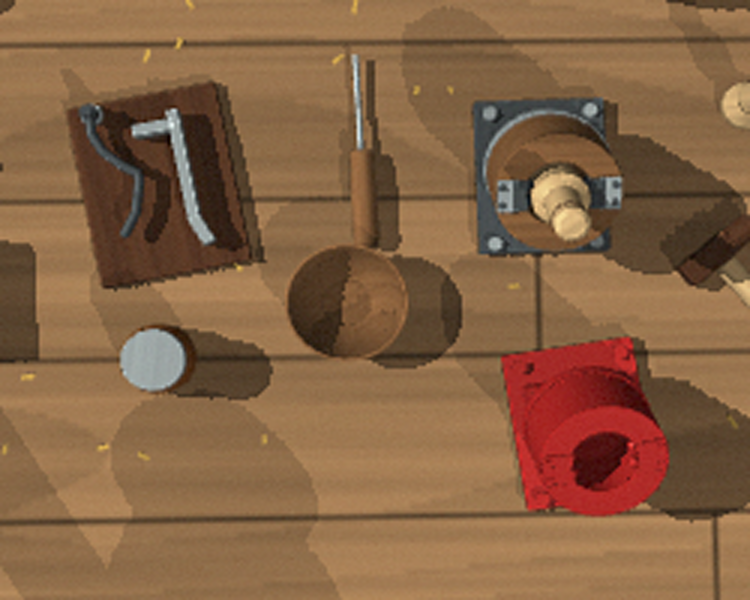

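Pictures viewed so far: 3.
- **Bung:** in the grey-stand hub at top (335,198), side (317,230).
- **Possible mix-ups:** the red empty stand and hub at top (345,282), the standing spindle at (402,166), and the handles in the rack at (15,170). I choose the pale knob in the grey-stand hub.
- **Holder:** at top (203,193), with its mouth towards the robot and yawed slightly.

```bash
cat > h.py <<'E'
import numpy as np
from station import calibration,ctrl
from scipy.spatial.transform import Rotation as Ro
from scipy.optimize import least_squares
def toplane(k,uv,z):
    R,t,K=map(np.array,(k['R'],k['t'],k['mtx']))
    c=-R.T@t; d=R.T@np.linalg.inv(K)@np.array([uv[0],uv[1],1.]); return c+d*(z-c[2])/d[2]
def proj(k,X):
    R,t,K=map(np.array,(k['R'],k['t'],k['mtx'])); p=K@(R@np.array(X)+t); return p[:2]/p[2]
def rect(P,lx,ly):  # P: corners order far-left, far-right, near-right, near-left (world xy)
    L=np.array([[lx,ly],[lx,-ly],[-lx,-ly],[-lx,ly]])/2
    def f(p):
        c,s=np.cos(p[2]),np.sin(p[2]); return (np.array(P)-(L@np.array([[c,s],[-s,c]])+p[:2])).ravel()
    r=least_squares(f,[*np.mean(P,0),0]); return r.x,np.abs(r.fun).max()
E
python3 - <<'E'
from h import *
k=calibration('top')
c=lambda l:[(150+x/3,130+y/2.857) for x,y in l]
for n,l,z,lx,ly in [('stand',[(473,102),(608,99),(612,251),(478,255)],.015,.16,.13),('holder',[(68,109),(215,82),(263,262),(105,288)],.012,.19,.15)]:
    P=[toplane(k,p,z)[:2] for p in c(l)]
    x,r=rect(P,lx,ly);print(n,x[:2],np.degrees(x[2]),r,np.round(P,3).tolist())
kw=calibration('wrist');R=np.array(kw['R']);o=ctrl.get_obs()
T=Ro.from_rotvec(o['tool_rot']).as_matrix()
print('cam in tool',T.T@(-R.T@np.array(kw['t'])-o['tool_pos']),'\n',(R@T).round(3),kw['mtx'])
print('tool axes',T.round(3))
E
```

```text
stand [ 0.60539564 -0.17882332] 0.6381155216540008 0.0025789954581210695 [[0.684, -0.111], [0.686, -0.246], [0.527, -0.246], [0.524, -0.113]]
holder [0.60110967 0.19667176] 11.393035273761875 0.00570473148688827 [[0.681, 0.29], [0.708, 0.145], [0.52, 0.099], [0.495, 0.254]]
cam in tool [ 6.54824882e-02  8.62021550e-05 -1.65585612e-01] 
 [[ 0.001  1.    -0.001]
 [-0.964  0.001 -0.265]
 [-0.265  0.001  0.964]] [[305.31294742   0.         283.1179891 ]
 [  0.         305.31294742 212.02523027]
 [  0.           0.           1.        ]]
tool axes [[-0.955  0.295 -0.   ]
 [ 0.295  0.955  0.   ]
 [ 0.     0.    -1.   ]]
```

View pics/b.png

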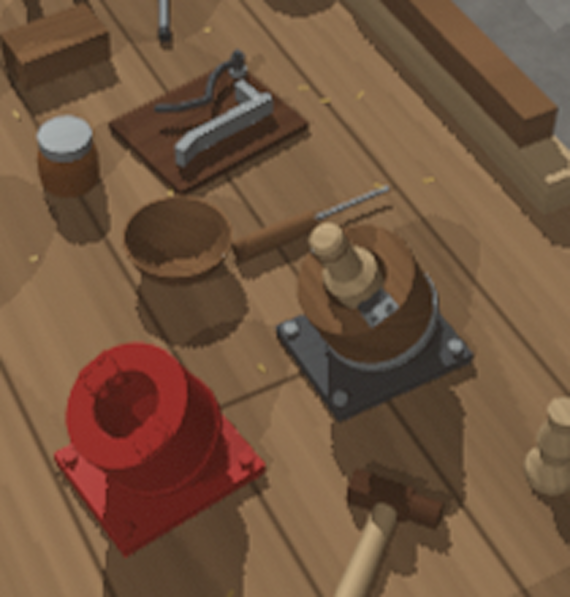

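Picture 4 (side crop): the bung end is at about crop (326,239), with the grey stand below it. The red look-alike is at crop (150,440), with no bung. Next I triangulate the bung's axis.

```bash
cat >> h.py <<'E'
def tri(ks,uvs):
    A=[];b=[]
    for k,uv in zip(ks,uvs):
        R,t,K=map(np.array,(k['R'],k['t'],k['mtx'])); d=R.T@np.linalg.inv(K)@np.array([uv[0],uv[1],1.]); d/=np.linalg.norm(d)
        M=np.eye(3)-np.outer(d,d); A.append(M); b.append(M@(-R.T@t))
    A=np.vstack(A);b=np.hstack(b); x=np.linalg.lstsq(A,b,rcond=None)[0]; return x,np.linalg.norm(A@x-b)
def axes(z,y): # tool matrix from z dir and approx y dir
    z=np.array(z,float)/np.linalg.norm(z); y=np.array(y,float); y=y-z*(y@z); y/=np.linalg.norm(y); return np.column_stack([np.cross(y,z),y,z])
def go(pos,M): # delta of current -> target, in current tool axes
    o=ctrl.get_obs(); T=Ro.from_rotvec(o['tool_rot']).as_matrix()
    print('t',round(o['t'],2),'pos',np.round(o['tool_pos'],4),'shift',(T.T@(np.array(pos)-o['tool_pos'])).round(4),'| shift in target axes',(M.T@(np.array(pos)-o['tool_pos'])).round(4),'turn deg',np.degrees(Ro.from_matrix(T.T@M).as_rotvec()).round(2))
E
python3 - <<'E'
from h import *
kt,ks=calibration('top'),calibration('side')
p,r=tri([kt,ks],[(340.3,207.7),(310.1,218.1)]);print('bung end',p,r)
psi=np.radians(.6)
def ax(psi): return np.array([-np.sin(np.radians(25))*np.cos(psi),-np.sin(np.radians(25))*np.sin(psi),np.cos(np.radians(25))])
a=ax(psi)
rim=p-a*.085
print('rim',rim,'grasp',p-a*.035)
for u in [rim,p-a*.062,p]: print(proj(kt,u),proj(ks,u))
M=axes(-a,[-np.sin(psi),np.cos(psi),0])
go(p-a*.035+a*.12,M)
o=ctrl.get_obs();T=Ro.from_rotvec(o['tool_rot']).as_matrix()
E
```

```text
bung end [ 0.54591484 -0.17913875  0.19402965] 0.0008284026587832697
rim [ 0.58183543 -0.17876258  0.11699349] grasp [ 0.56070567 -0.17898386  0.16230888]
[335.84761016 196.48653646] [320.73563643 233.42123857]
[337.02373201 199.33662999] [317.89897656 229.4300524 ]
[340.38956869 207.49305471] [309.86750287 218.1297527 ]
t 0.6 pos [0.1846 0.5971 0.2083] shift [-0.5403 -0.6459 -0.0628] | shift in target axes [-0.3141 -0.78    0.0772] turn deg [ -3.87 -24.8  -17.49]
```

```bash
python3 -m creep '[[1,0,0,-0.05,0,0,0],[1,0,0,-0.05,0,0,0],[1,-0.032,-0.038,0,0,0,0],[1,-0.032,-0.038,0,0,0,0],[1,-0.032,-0.038,0,0,0,0],[1,-0.032,-0.038,0,0,0,0],[1,-0.032,-0.038,0,0,0,0],[1,-0.032,-0.038,0,0,0,0],[1,-0.032,-0.038,0,0,0,0],[1,-0.032,-0.038,0,0,0,0],[1,-0.032,-0.038,0,0,0,0],[1,-0.032,-0.038,0,0,0,0],[1,-0.032,-0.038,0,0,0,0],[1,-0.032,-0.038,0,0,0,0],[1,-0.032,-0.038,0,0,0,0],[1,-0.032,-0.038,0,0,0,0],[1,0,0,0,0,0,0]]' 60 ; python3 -m creep '[[1,0,0,0,-1,-6,-4],[1,0,0,0,-1,-6,-4],[1,0,0,0,-1,-6,-4],[1,0,0,0,-1,-6,-4],[1,0,0,0,0,0,0]]'; cat > tgt.py <<'E'
from h import *
def ax(psi): return np.array([-np.sin(np.radians(25))*np.cos(psi),-np.sin(np.radians(25))*np.sin(psi),np.cos(np.radians(25))])
psi=np.radians(.6); a=ax(psi); p=np.array([.5459,-.1791,.1940]); M=axes(-a,[-np.sin(psi),np.cos(psi),0])
E
python3 -c "
from tgt import *
go(p-a*.035+a*.10,M)"
```

```text
t: 2.3
tool_pos: [0.4563, -0.0482, 0.3077]
tool_rot: [-0.481, -3.104, 0.002]
contact_force: [-0.2, 1.1, 0.1]
opening: 0.0852
t: 2.8
tool_pos: [0.4537, -0.043, 0.3072]
tool_rot: [0.023, 2.718, 0.009]
contact_force: [0.7, -0.2, -0.0]
opening: 0.0855
t 2.8 pos [ 0.4537 -0.043   0.3072] shift [-0.0391 -0.1359  0.0758] | shift in target axes [-0.0344 -0.137   0.076 ] turn deg [-0.1  -0.71 -1.55]
```

```bash
python3 -m creep '[[1,0,0,0,0,-0.7,-1.5],[1,-0.008,-0.034,0.01,0,0,0],[1,-0.008,-0.034,0.01,0,0,0],[1,-0.008,-0.034,0.01,0,0,0],[1,-0.01,-0.035,0.01,0,0,0],[1,0,0,0.036,0,0,0],[1,0,0,0,0,0,0],[1,0,0,0,0,0,0]]'; python3 - <<'E'
from tgt import *
from station import get_image,models
import cv2
go(p-a*.035+a*.10,M)
k=calibration('wrist');im=get_image('wrist')[:,:,::-1].copy();cv2.imwrite('pics/w1.png',im)
for q in [p,p-a*.085,p-a*.085+M[:,1]*.032,p-a*.085-M[:,1]*.032]: 
    u=proj(k,q);print(u.round());cv2.circle(im,tuple(int(x) for x in u),2,(0,0,255),-1)
print(models.search_frame('wrist','bung_center'))
cv2.imwrite('pics/w1m.png',im)
E
```

```text
t: 3.6
tool_pos: [0.5197, -0.1793, 0.2532]
tool_rot: [-0.013, 2.709, 0.004]
contact_force: [1.1, 0.3, -0.0]
opening: 0.0852
t 3.6 pos [ 0.5197 -0.1793  0.2532] shift [ 0.0013 -0.0001 -0.0003] | shift in target axes [ 0.0013 -0.0001 -0.0003] turn deg [ 0.02 -0.21 -0.04]
[283. 214.]
[283. 192.]
[313. 192.]
[252. 192.]
[{'extent': [258.4, 170.7, 312.3, 236.1], 'conf': 0.84}]
```

View pics/w1m.png

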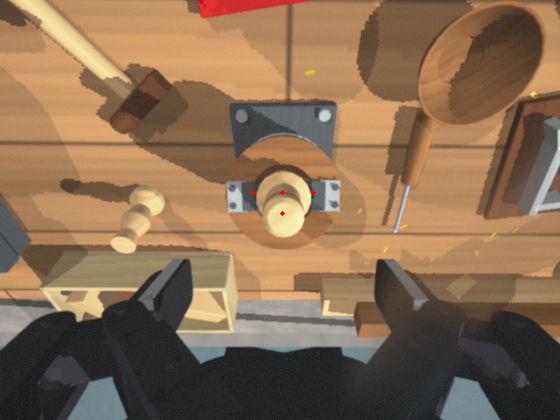

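Picture 5 (wrist): the bung end circle is at about (284,217) against a predicted (283,214). The jaws are at (245,197) and (325,195), level with the tool y axis. The pose is within 2 mm, so I descend along the axis and grip.

```bash
python3 -m creep '[[1,0,0,0.02,0,0,0],[1,0,0,0.02,0,0,0],[1,0,0,0.02,0,0,0],[1,0,0,0.02,0,0,0],[1,0,0,0.02,0,0,0],[1,0,0,0.019,0,-0.2,0],[1,0,0,0,0,0,0],[1,0,0,0,0,0,0]]'; python3 -c "
from tgt import *
go(p-a*(.035+.0187),M)"
```

```text
t: 4.5
tool_pos: [0.5704, -0.1794, 0.1477]
tool_rot: [-0.015, 2.701, 0.0]
contact_force: [-0.4, -0.9, 0.2]
opening: 0.0852
t 4.5 pos [ 0.5704 -0.1794  0.1477] shift [0.0026 0.0006 0.0014] | shift in target axes [0.0026 0.0006 0.0014] turn deg [-0.12  0.23  0.04]
```

```bash
python3 -m creep '[[1,0.0005,0.0005,0.001,0,0,0],[0,0,0,0,0,0,0],[0,0,0,0,0,0,0],[0,0,0,0,0,0,0],[0,0,0,0,0,0,0],[0,0,0,0,0,0,0],[0,0,0,0,0,0,0],[0,0,0,0,0,0,0],[0,0,0,0,0,0,0],[0,0,0,0,0,0,0]]' 100; python3 - <<'E'
from tgt import *
from station import get_image
import cv2
o=ctrl.get_obs();print('force tool',(M.T@o['contact_force']).round(1),'torque',(M.T@o['wrist_torque']).round(2),o['opening'])
go(p-a*(.035+.0187),M)
E
```

```text
t: 5.5
tool_pos: [0.57, -0.1791, 0.1453]
tool_rot: [-0.014, 2.702, 0.001]
contact_force: [-4.8, 2.4, 5.3]
opening: 0.0312
force tool [ 2.1  2.4 -6.8] torque [-0.16  0.43  0.01] 0.03123159065241376
t 5.5 pos [ 0.57   -0.1791  0.1453] shift [ 0.0012  0.0002 -0.0006] | shift in target axes [ 0.0012  0.0002 -0.0006] turn deg [-0.09  0.17 -0.01]
```

Gripped (31 mm opening), with a small downward preload. Now the first swing, to the left.

```bash
python3 -m creep '[[0,0,0.0017,-0.0004,2.5,0,0],[0,0,0.0017,-0.0004,2.5,0,0],[0,0,0.0017,-0.0005,2.5,0,0],[0,0,0.0017,-0.0005,2.5,0,0]]'; python3 - <<'E'
from tgt import *
o=ctrl.get_obs();T=Ro.from_rotvec(o['tool_rot']).as_matrix();L=M.T@T
rk=p-a*.093
print('lean',np.degrees(Ro.from_matrix(L).as_rotvec()).round(2),'force hub axes(tool M)',(M.T@o['contact_force']).round(1),'torque',(M.T@o['wrist_torque']).round(2),'rock pt in tool',(T.T@(rk-o['tool_pos'])).round(4),o['opening'])
E
```

```text
t: 5.9
tool_pos: [0.5693, -0.1734, 0.1465]
tool_rot: [0.04, 2.692, -0.24]
contact_force: [-1.8, -4.3, 2.8]
opening: 0.031
lean [ 1.033e+01 -2.000e-01  1.000e-02] force hub axes(tool M) [ 0.5 -4.3 -3.3] torque [0.46 0.49 0.08] rock pt in tool [0.0014 0.0018 0.0403] 0.031033919494101385
```

```bash
cat > chk.py <<'E'
from tgt import *
o=ctrl.get_obs();T=Ro.from_rotvec(o['tool_rot']).as_matrix();L=M.T@T
rk=p-a*.093
print('lean',np.degrees(Ro.from_matrix(L).as_rotvec()).round(2),'force(M)',(M.T@o['contact_force']).round(1),'torque',(M.T@o['wrist_torque']).round(2),'rock pt in tool',(T.T@(rk-o['tool_pos'])).round(4),o['opening'])
E
python3 -m creep '[[0,0,-0.0018,-0.0004,-2.5,0,0],[0,0,-0.0018,-0.0005,-2.5,0,0],[0,0,-0.0018,-0.0005,-2.5,0,0],[0,0,-0.0018,-0.0005,-2.5,0,0],[0,0,-0.0018,-0.0005,-2.5,0,0],[0,0,-0.0018,-0.0005,-2.5,0,0],[0,0,-0.0019,-0.0005,-2.5,0,0],[0,0,-0.0019,-0.0005,-2.5,0,0]]'; python3 chk.py
```

```text
t: 6.7
tool_pos: [0.5676, -0.1854, 0.1498]
tool_rot: [-0.067, 2.693, 0.244]
contact_force: [-1.6, 5.8, 2.5]
opening: 0.0308
lean [-10.2   -0.17   0.03] force(M) [ 0.3  5.8 -2.9] torque [-0.8   0.15  0.04] rock pt in tool [ 0.0011 -0.0014  0.0442] 0.030768901432821433
```

```bash
python3 -m creep '[[0,0,0.0019,-0.0005,2.5,0,0],[0,0,0.0019,-0.0005,2.5,0,0],[0,0,0.002,-0.0006,2.5,0,0],[0,0,0.002,-0.0006,2.5,0,0],[0,0,0.002,-0.0006,2.5,0,0],[0,0,0.002,-0.0006,2.5,0,0],[0,0,0.0021,-0.0006,2.5,0,0],[0,0,0.0021,-0.0005,2.5,0,0]]'; python3 chk.py;  python3 -m creep '[[0,0,-0.0021,-0.0005,-2.5,0,0],[0,0,-0.0021,-0.0005,-2.5,0,0],[0,0,-0.0022,-0.0006,-2.5,0,0],[0,0,-0.0022,-0.0006,-2.5,0,0],[0,0,-0.0022,-0.0006,-2.5,0,0],[0,0,-0.0022,-0.0006,-2.5,0,0],[0,0,-0.0022,-0.0006,-2.5,0,0],[0,0,-0.0022,-0.0005,-2.5,0,0]]'; python3 chk.py
```

```text
t: 7.5
tool_pos: [0.5655, -0.1719, 0.1542]
tool_rot: [0.04, 2.692, -0.24]
contact_force: [-0.3, -5.5, 0.1]
opening: 0.0307
lean [10.32 -0.2   0.  ] force(M) [ 0.3 -5.5 -0.2] torque [0.47 0.35 0.02] rock pt in tool [0.0012 0.0018 0.0491] 0.03065986022965021
t: 8.3
tool_pos: [0.5635, -0.1869, 0.1582]
tool_rot: [-0.066, 2.693, 0.244]
contact_force: [-1.5, 4.9, 2.7]
opening: 0.0307
lean [-10.2   -0.16   0.04] force(M) [ 0.1  4.9 -3. ] torque [-0.75  0.08  0.02] rock pt in tool [ 0.0009 -0.0016  0.0538] 0.030734811441383538
```

```bash
python3 - <<'E'
from station import get_image
import cv2
a=get_image('side')[150:310,230:400]
cv2.imwrite('pics/s2.png',cv2.resize(a[:,:,::-1],None,fx=3.5,fy=3.5,interpolation=cv2.INTER_CUBIC))
E
```

```text
(no output)
```

View pics/s2.png

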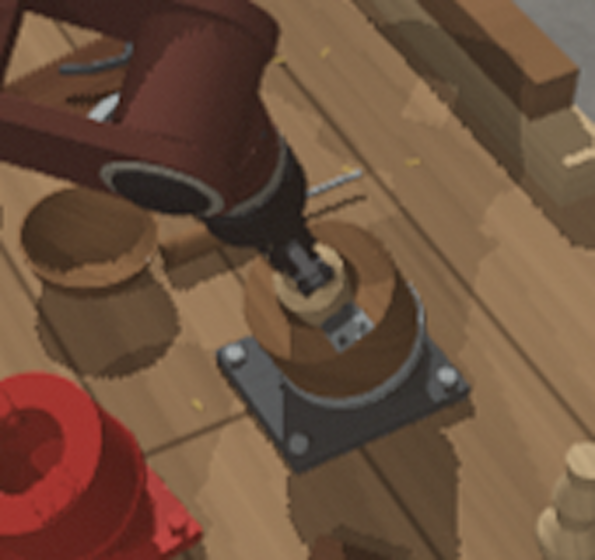

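Picture 6 (side crop): the hub is seated on its stand and the bung is visibly higher, about 14 mm up. I keep rocking.

```bash
python3 -m creep '[[0,0,0.0023,-0.0005,2.5,0,0],[0,0,0.0023,-0.0005,2.5,0,0],[0,0,0.0024,-0.0006,2.5,0,0],[0,0,0.0024,-0.0006,2.5,0,0],[0,0,0.0024,-0.0006,2.5,0,0],[0,0,0.0024,-0.0006,2.5,0,0],[0,0,0.0025,-0.0006,2.5,0,0],[0,0,0.0025,-0.0005,2.5,0,0]]'; python3 chk.py;  python3 -m creep '[[0,0,-0.0025,-0.0005,-2.5,0,0],[0,0,-0.0025,-0.0005,-2.5,0,0],[0,0,-0.0026,-0.0006,-2.5,0,0],[0,0,-0.0026,-0.0006,-2.5,0,0],[0,0,-0.0026,-0.0006,-2.5,0,0],[0,0,-0.0026,-0.0006,-2.5,0,0],[0,0,-0.0026,-0.0006,-2.5,0,0],[0,0,-0.0026,-0.0005,-2.5,0,0]]'; python3 chk.py; python3 -m creep '[[0,0,0.0027,-0.0005,2.5,0,0],[0,0,0.0027,-0.0005,2.5,0,0],[0,0,0.0028,-0.0006,2.5,0,0],[0,0,0.0028,-0.0006,2.5,0,0]]'; python3 chk.py
```

```text
t: 9.15
tool_pos: [0.5612, -0.1703, 0.163]
tool_rot: [0.039, 2.692, -0.242]
contact_force: [-1.5, -5.1, 1.0]
opening: 0.0308
lean [10.39 -0.19 -0.03] force(M) [ 1.  -5.1 -1.6] torque [0.94 0.5  0.09] rock pt in tool [0.0011 0.0021 0.059 ] 0.03082871652481734
t: 9.95
tool_pos: [0.5585, -0.1885, 0.1659]
tool_rot: [-0.066, 2.696, 0.243]
contact_force: [-1.3, 3.1, 0.2]
opening: 0.0311
lean [-1.016e+01 -1.000e-02  5.000e-02] force(M) [ 1.1  3.2 -0.7] torque [-0.69  0.55 -0.03] rock pt in tool [-0.0006 -0.0016  0.0629] 0.03112493804450675
t: 10.35
tool_pos: [0.5567, -0.1787, 0.1682]
tool_rot: [-0.012, 2.706, -0.001]
contact_force: [0.2, -0.6, -2.8]
opening: 0.0306
lean [0.19 0.02 0.05] force(M) [ 1.  -0.6  2.6] torque [0.16 0.5  0.01] rock pt in tool [-0.0011 -0.0001  0.065 ] 0.030644030875881786
```

The force now shows only the bung's weight and it has risen about 26 mm, so it is free. I lift it along the axis.

```bash
python3 -m creep '[[0,0,0,-0.001,0,0,0],[0,0,0,-0.001,0,0,0],[0,0,0,-0.002,0,0,0]]'; python3 chk.py; python3 -m creep '[[0,0,0,-0.006,0,0,0],[0,0,0,-0.01,0,0,0],[0,0,0,-0.01,0,0,0],[0,0,0,-0.01,0,0,0],[0,0,0,-0.015,0,0,0],[0,0,0,-0.02,0,0,0],[0,0,0,-0.02,0,0,0],[0,0,0,0,0,0,0]]'; python3 - <<'E'
import chk
from station import get_image
import cv2
a=get_image('side')[130:310,200:400]
cv2.imwrite('pics/s3.png',cv2.resize(a[:,:,::-1],None,fx=3.3,fy=3.3,interpolation=cv2.INTER_CUBIC))
E
```

```text
t: 10.65
tool_pos: [0.5557, -0.1787, 0.1732]
tool_rot: [-0.013, 2.704, 0.004]
contact_force: [0.2, -0.3, -3.0]
opening: 0.031
lean [-0.01 -0.06  0.07] force(M) [ 1.1 -0.3  2.8] torque [0.01 0.5  0.01] rock pt in tool [ 0.0001 -0.0003  0.07  ] 0.031000782359918714
t: 11.45
tool_pos: [0.5184, -0.1802, 0.2616]
tool_rot: [-0.013, 2.696, -0.005]
contact_force: [0.5, 0.2, -1.6]
opening: 0.0309
lean [ 0.34 -0.53 -0.05] force(M) [0.2 0.2 1.7] torque [-0.    0.37  0.05] rock pt in tool [0.0051 0.0018 0.1658] 0.030934452922700622
```

View pics/s3.png

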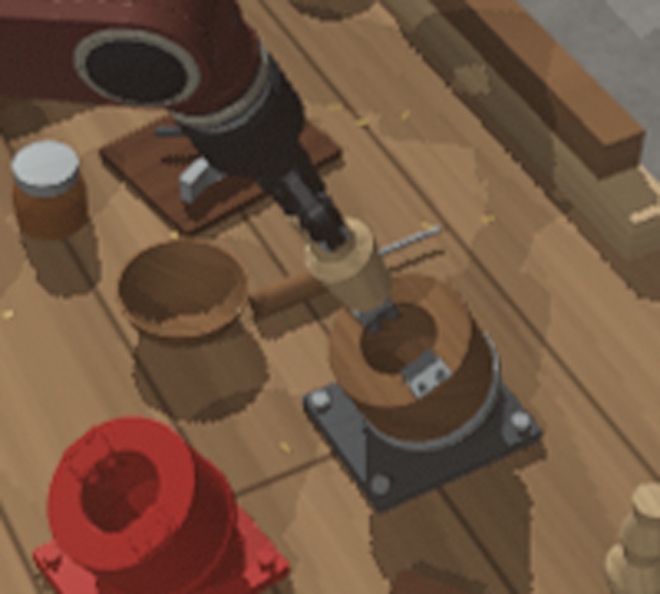

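Picture 7: the bung is clear of the bore and the hub is still down. I stand it upright and carry it above the start point behind the holder.

```bash
python3 -m creep '[[0,0,0,-0.02,0,6.2,0],[0,0,0,-0.02,0,6.2,0],[0,0,0,0,0,6.2,0],[0,0,0,0,0,6.2,0],[0,0,0,0,0,0,-3],[0,0,0.045,0,0,0,-3],[0,0,0.045,0,0,0,-3],[0,0,0.045,0,0,0,-2],[0,0,0.045,0,0,0,0],[0,0,0.045,0,0,0,0],[0,0,0.045,0,0,0,0],[0,0,0.045,0,0,0,0],[0,0,0.02,0,0,0,0],[0,0,0,0,0,0,0],[0,0,0,0,0,0,0]]' 120; cat > t2.py <<'E'
from h import *
psi=np.radians(11.4); c,s=np.cos(psi),np.sin(psi); ex=np.array([c,s,0]); ey=np.array([-s,c,0])
H=np.array([.6011,.1967,0]); M=axes([0,0,-1],ey)
E
python3 - <<'E'
from t2 import *
from station import get_image
import cv2
go(H-.075*ex+[0,0,.25],M)
k=calibration('wrist');im=get_image('wrist')[:,:,::-1].copy();cv2.imwrite('pics/w2.png',im)
for q in [(.095,.075),(.095,-.075),(-.095,-.075),(-.095,.075)]:
    u=proj(k,H+q[0]*ex+q[1]*ey+[0,0,.012]);print(u.round());cv2.circle(im,tuple(int(x) for x in u),3,(0,0,255),-1)
cv2.imwrite('pics/w2m.png',im)
E
```

```text
t: 13.0
tool_pos: [0.4469, 0.1509, 0.2918]
tool_rot: [-0.317, 3.12, -0.003]
contact_force: [0.6, -0.5, -3.3]
opening: 0.0307
t 13.0 pos [0.4469 0.1509 0.2918] shift [-0.085   0.0142  0.0421] | shift in target axes [-0.0852  0.0144  0.0418] turn deg [-0.16  0.27  0.22]
[336. 325.]
[247. 324.]
[244. 216.]
[342. 217.]
```

View pics/w2m.png

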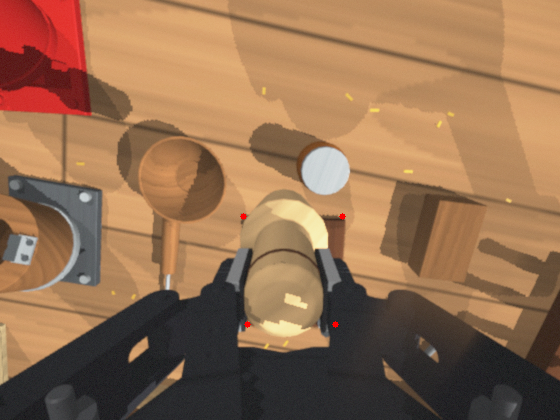

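Picture 8 (wrist): the held bung hides the holder. Only the near-left corner shows, at about (345,220), close to the predicted (342,217). I refine the holder from the first top and side pictures, enlarged with the model overlaid.

```bash
cat > ov.py <<'E'
from t2 import *
import cv2
def draw(H,psi,out):
    c,s=np.cos(psi),np.sin(psi);ex=np.array([c,s,0]);ey=np.array([-s,c,0]);W=lambda x,y,z:H+x*ex+y*ey+np.array([0,0,z])
    tiles=[]
    for cam,(u0,v0,w,h) in [('top',(165,148,75,90)),('side',(222,142,87,90))]:
        k=calibration(cam);f=5
        im=cv2.resize(cv2.imread(f'pics/{cam}0.png')[v0:v0+h,u0:u0+w],None,fx=f,fy=f,interpolation=cv2.INTER_CUBIC)
        def ln(P,col,cl=False):
            q=np.array([((proj(k,W(*x))+.5-[u0,v0])*f) for x in P]).astype(np.int32);cv2.polylines(im,[q],cl,col,1)
        ln([(.095,.075,.012),(.095,-.075,.012),(-.095,-.075,.012),(-.095,.075,.012)],(0,0,255),True)
        ln([(-.02,-.024,.038),(.045,-.024,.038),(.045,.02,.038)],(0,255,0))
        ln([(.078,.05,.031),(.078,.051,.012)],(255,255,0))
        tiles.append(im)
    cv2.imwrite(out,np.hstack(tiles))
if __name__=='__main__':
    draw(H,psi,'pics/o1.png')
E
python3 ov.py
```

```text
(no output)
```

View pics/o1.png

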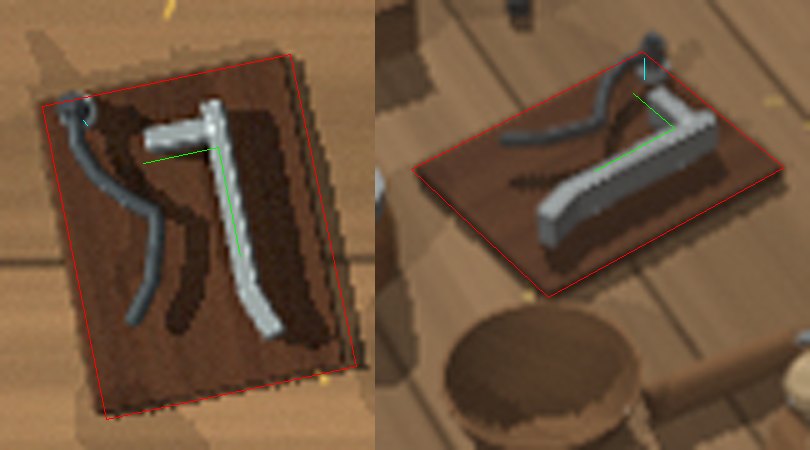

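Picture 9: the base outline fits in both views. The stop and hinge seem about 5 mm further in than assumed, so the base may not be centred on the origin. One larger zoom to measure the fence and stop directly.

```bash
python3 - <<'E'
import cv2,numpy as np
t=[]
for cam,(u0,v0,w,h) in [('top',(190,164,36,54)),('side',(250,155,44,54))]:
    im=cv2.resize(cv2.imread(f'pics/{cam}0.png')[v0:v0+h,u0:u0+w],None,fx=10,fy=10,interpolation=cv2.INTER_CUBIC)
    for i in range(0,w,10): cv2.putText(im,str(u0+i),(i*10,10),0,.35,(0,255,255));cv2.line(im,(i*10,12),(i*10,18),(0,255,255))
    for j in range(0,h,10): cv2.putText(im,str(v0+j),(0,j*10+4),0,.35,(0,255,255))
    t.append(im)
cv2.imwrite('pics/z.png',np.hstack(t))
E
```

```text
(no output)
```

View pics/z.png

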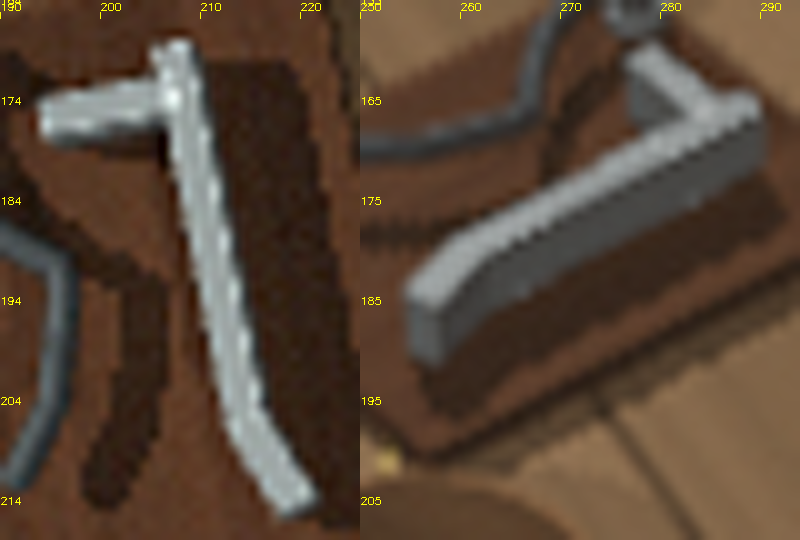

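```bash
python3 - <<'E'
from t2 import *
kt,ks=calibration('top'),calibration('side')
t=lambda x,y:((x+.5)/10-.5+190,(y+.5)/10-.5+164)
s=lambda x,y:((x-360+.5)/10-.5+250,(y+.5)/10-.5+155)
print('corner tri',tri([kt,ks],[t(171,122),s(688,117)]))
A=toplane(kt,t(171,122),.038);B=toplane(kt,t(222,405),.038)
A2=toplane(ks,s(688,117),.038);B2=toplane(ks,s(455,238),.038)
for a,b in [(A,B),(A2,B2)]:
    d=a-b;print(a,b,np.degrees(np.arctan2(d[1],d[0])))
    print('pocket',a-.025*ex+.024*ey, 'expected',H+.02*ex,'offset in holder axes',[(a-.025*ex+.024*ey-H-.02*ex)@ex,(a-.025*ex+.024*ey-H)@ey])
E
```

```text
corner tri (array([0.65457949, 0.18619939, 0.03699887]), np.float64(0.0007491691415759964))
[0.65395083 0.18627936 0.038     ] [0.57109167 0.1718367  0.038     ] 9.887532208498039
pocket [0.62470028 0.20486443 0.038     ] expected [0.62070542 0.20065315 0.        ] offset in holder axes [np.float64(0.004748429660340994), np.float64(0.003338587959376675)]
[0.65457136 0.1850218  0.038     ] [0.56325647 0.16762652 0.038     ] 10.7854858824918
pocket [0.6253208  0.20360687 0.038     ] expected [0.62070542 0.20065315 0.        ] offset in holder axes [np.float64(0.005108148752217981), np.float64(0.0019831893350319473)]
```

```bash
sed -i 's/11.4/10.8/; s/H=.*;/P=np.array([.625,.2045,0]);/' t2.py; python3 -c "
from t2 import *
go(P-.095*ex+.001*ey+[0,0,.12],M)"
```

```text
t 13.05 pos [0.4471 0.1504 0.2919] shift [-0.0893  0.0201  0.1723] | shift in target axes [-0.0899  0.0208  0.1719] turn deg [-0.15  0.28  0.74]
```

```bash
python3 -m creep '[[0,-0.03,0.007,0,0,0.2,0.7],[0,-0.03,0.007,0,0,0,0],[0,-0.03,0.007,0.02,0,0,0],[0,0,0,0.04,0,0,0],[0,0,0,0.04,0,0,0],[0,0,0,0.04,0,0,0],[0,0,0,0.03,0,0,0],[0,0,0,0,0,0,0],[0,0,0,0,0,0,0]]'; python3 - <<'E'
from t2 import *
from station import get_image
import cv2
go(P-.095*ex+.001*ey+[0,0,.09],M)
im=get_image('side')[130:250,190:340]
cv2.imwrite('pics/s4.png',cv2.resize(im[:,:,::-1],None,fx=5,fy=5,interpolation=cv2.INTER_CUBIC))
E
```

```text
t: 13.95
tool_pos: [0.5321, 0.1873, 0.123]
tool_rot: [-0.294, 3.126, -0.004]
contact_force: [-0.4, 0.4, -2.4]
opening: 0.0305
t 13.95 pos [0.5321 0.1873 0.123 ] shift [0.0006 0.0006 0.033 ] | shift in target axes [0.0005 0.0005 0.033 ] turn deg [-0.14  0.09 -0.05]
```

View pics/s4.png

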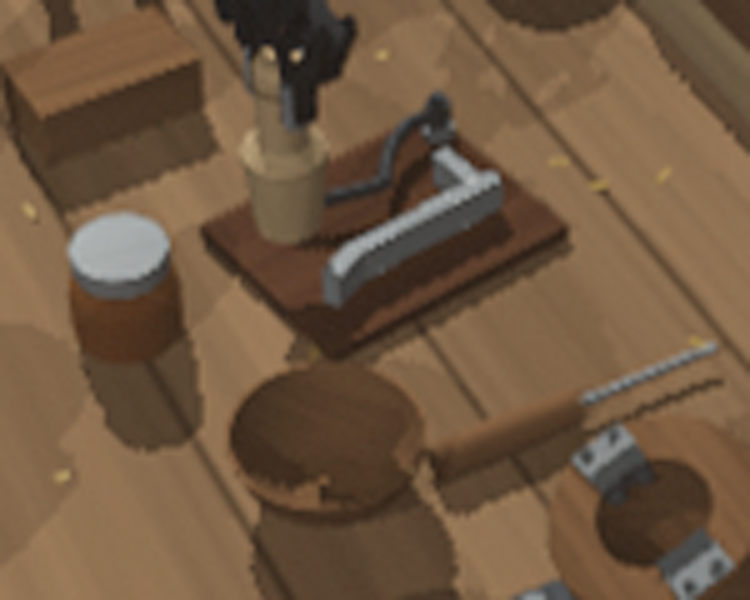

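Picture 11: the bung is over the near part of the base, in line with the opening. I check its tilt and foot height numerically against this picture.

```bash
python3 - <<'E'
from t2 import *
k=calibration('side');o=ctrl.get_obs();T=Ro.from_rotvec(o['tool_rot']).as_matrix()
foot=o['tool_pos']+T[:,2]*.0763
c=lambda q:((proj(k,q)+.5-[190,130])*5).round()
print('foot',c(foot),'front-low rim',c(foot+np.array([-.308,-.636,0])/.7063*.021),'shoulder',c(foot-T[:,2]*.06),'grip base',c(foot-T[:,2]*.068),'top',c(foot-T[:,2]*.13),'px/mm',np.linalg.norm(c(foot)-c(foot+np.array([0,0,.01])))/10)
E
```

```text
foot [291. 227.] front-low rim [290. 250.] shoulder [286. 155.] grip base [285. 145.] top [279.  65.] px/mm 1.2041594578792296
```

```bash
python3 -m creep '[[0,0,0,0.01,0,0,0],[0,0,0,0.012,0,0,0],[0,0,0,0.008,0,0,0],[0,0,0,0.002,0,0,0],[0,0,0,0,0,0,0]]'; python3 -m creep '[[0,0,0,0.002,0,0,0],[0,0,0,0,0,0,0]]';python3 -m creep '[[0,0,0,0.002,0,0,0],[0,0,0,0,0,0,0]]'
```

```text
t: 14.5
tool_pos: [0.5313, 0.1883, 0.0902]
tool_rot: [-0.297, 3.126, -0.004]
contact_force: [0.6, 0.3, -3.1]
opening: 0.0305
t: 14.7
tool_pos: [0.532, 0.1884, 0.0892]
tool_rot: [-0.297, 3.125, -0.003]
contact_force: [0.0, -0.1, -2.9]
opening: 0.0311
t: 14.9
tool_pos: [0.5318, 0.1883, 0.0869]
tool_rot: [-0.297, 3.125, -0.003]
contact_force: [0.3, 0.0, -3.4]
opening: 0.0302
```

```bash
python3 -m creep '[[0,0,0,0.0015,0,0,0],[0,0,0,0,0,0,0]]'; python3 -m creep '[[0,0,0,0.0015,0,0,0],[0,0,0,0,0,0,0]]';python3 -m creep '[[0,0,0,0.0015,0,0,0],[0,0,0,0,0,0,0]]'
```

```text
t: 15.1
tool_pos: [0.5318, 0.1882, 0.0853]
tool_rot: [-0.297, 3.125, -0.003]
contact_force: [0.5, -0.4, -1.8]
opening: 0.0309
t: 15.3
tool_pos: [0.5317, 0.1882, 0.0837]
tool_rot: [-0.297, 3.125, -0.004]
contact_force: [-0.7, 0.3, -2.6]
opening: 0.0305
t: 15.5
tool_pos: [0.5317, 0.1882, 0.0822]
tool_rot: [-0.297, 3.125, -0.004]
contact_force: [-0.3, -0.8, -3.0]
opening: 0.0305
```

```bash
python3 -m creep '[[0,0,0,0.0015,0,0,0],[0,0,0,0,0,0,0]]'; python3 -m creep '[[0,0,0,0.0015,0,0,0],[0,0,0,0,0,0,0]]';python3 -m creep '[[0,0,0,0.0015,0,0,0],[0,0,0,0,0,0,0]]'
```

```text
t: 15.7
tool_pos: [0.5317, 0.1882, 0.0807]
tool_rot: [-0.297, 3.125, -0.003]
contact_force: [0.4, 0.5, -2.5]
opening: 0.031
t: 15.9
tool_pos: [0.5317, 0.1882, 0.0792]
tool_rot: [-0.297, 3.125, -0.004]
contact_force: [0.1, -0.8, -3.3]
opening: 0.0307
t: 16.1
tool_pos: [0.5323, 0.1883, 0.0791]
tool_rot: [-0.297, 3.125, -0.003]
contact_force: [-2.3, 0.2, 4.1]
opening: 0.0307
```

Touchdown at TCP z 0.079, so the foot is 67 mm below the TCP. I raise about 1 mm and slide in.

```bash
python3 -m creep '[[0,0,0,-0.0025,0,0,0],[0,-0.006,0,0,0,0,0],[0,-0.006,0,0,0,0,0],[0,-0.006,0,0,0,0,0],[0,-0.006,0,0,0,0,0],[0,-0.006,0,0,0,0,0],[0,-0.006,0,0,0,0,0]]'; python3 -m creep '[[0,-0.005,0,0,0,0,0],[0,-0.005,0,0,0,0,0],[0,-0.005,0,0,0,0,0]]';  python3 -m creep '[[0,-0.005,0,0,0,0,0],[0,-0.005,0,0,0,0,0],[0,-0.005,0,0,0,0,0]]'; python3 -c "
from t2 import *
go(P+[0,0,.080],M)
o=ctrl.get_obs();print(M.T@o['contact_force'],M.T@o['wrist_torque'])"
```

```text
t: 16.8
tool_pos: [0.5674, 0.1948, 0.0804]
tool_rot: [-0.297, 3.127, -0.005]
contact_force: [-2.8, -1.9, -1.9]
opening: 0.0304
t: 17.1
tool_pos: [0.582, 0.1975, 0.0803]
tool_rot: [-0.297, 3.126, -0.005]
contact_force: [-2.7, -2.3, -1.8]
opening: 0.0308
t: 17.4
tool_pos: [0.5956, 0.1998, 0.0801]
tool_rot: [0.297, -3.126, 0.007]
contact_force: [-8.0, -5.3, 0.3]
opening: 0.0306
t 17.4 pos [0.5956 0.1998 0.0801] shift [-0.0297 -0.0009  0.    ] | shift in target axes [-0.0297 -0.0009  0.0001] turn deg [-0.23 -0.13  0.07]
[ 8.80749991 -3.74177586 -0.30966015] [ 0.95710752  2.11717641 -0.0815378 ]
```

```bash
python3 -m creep '[[0,-0.005,0,0,0,0,0],[0,-0.005,0,0,0,0,0]]'; python3 -m creep '[[0,-0.005,0,0,0,0,0],[0,-0.005,0,0,0,0,0]]'; python3 -m creep '[[0,-0.004,0,0,0,0,0],[0,0,0,0,0,0,0]]'; python3 -c "
from t2 import *
go(P+[0,0,.080],M)
o=ctrl.get_obs();print(M.T@o['contact_force'],M.T@o['wrist_torque'])"
```

```text
t: 17.6
tool_pos: [0.607, 0.2023, 0.0806]
tool_rot: [-0.297, 3.125, -0.005]
contact_force: [-2.4, -3.9, -2.4]
opening: 0.0307
t: 17.8
tool_pos: [0.6179, 0.2048, 0.0813]
tool_rot: [-0.296, 3.122, -0.003]
contact_force: [-0.0, -2.7, -2.4]
opening: 0.0305
t: 18.0
tool_pos: [0.6224, 0.2059, 0.0817]
tool_rot: [-0.296, 3.121, -0.001]
contact_force: [2.7, -1.1, -2.0]
opening: 0.0305
t 18.0 pos [0.6224 0.2059 0.0817] shift [-0.0023 -0.0019  0.0017] | shift in target axes [-0.0023 -0.0019  0.0017] turn deg [-0.09  0.39  0.03]
[-2.4320958  -1.55417284  2.04731957] [ 0.33400383 -0.57527976  0.03775437]
```

```bash
python3 -m creep '[[0,-0.0015,0,0,0,0,0],[0,0,0,0,0,0,0]]'; python3 -m creep '[[0,-0.0015,0,0,0,0,0],[0,0,0,0,0,0,0]]'; python3 -m creep '[[0,-0.0015,0,0.0008,0,0,0],[0,0,0,0,0,0,0]]'
```

```text
t: 18.2
tool_pos: [0.6224, 0.2058, 0.0813]
tool_rot: [-0.297, 3.123, -0.003]
contact_force: [1.9, -2.1, -0.9]
opening: 0.0305
t: 18.4
tool_pos: [0.6232, 0.2058, 0.0806]
tool_rot: [-0.297, 3.125, -0.003]
contact_force: [1.6, -2.0, -2.1]
opening: 0.031
t: 18.6
tool_pos: [0.6247, 0.2061, 0.0794]
tool_rot: [-0.297, 3.125, -0.003]
contact_force: [1.0, -2.0, -3.0]
opening: 0.0304
```

```bash
python3 -m creep '[[0,-0.0015,0,-0.0005,0,0,0],[0,0,0,0,0,0,0]]'; python3 -m creep '[[0,-0.0015,0,0,0,0,0],[0,0,0,0,0,0,0]]'; python3 -m creep '[[0,-0.0015,0,0,0,0,0],[0,0,0,0,0,0,0]]'
```

```text
t: 18.8
tool_pos: [0.6263, 0.2064, 0.0803]
tool_rot: [-0.297, 3.125, -0.003]
contact_force: [1.6, -2.0, -3.0]
opening: 0.0303
t: 19.0
tool_pos: [0.6279, 0.2067, 0.0805]
tool_rot: [-0.297, 3.124, -0.003]
contact_force: [1.8, -1.5, -3.7]
opening: 0.0307
t: 19.2
tool_pos: [0.6293, 0.207, 0.0804]
tool_rot: [-0.297, 3.125, -0.003]
contact_force: [0.9, -0.6, -3.1]
opening: 0.0304
```

```bash
python3 -m creep '[[0,-0.0015,0,0,0,0,0],[0,0,0,0,0,0,0]]'; python3 -m creep '[[0,-0.0015,0,0,0,0,0],[0,0,0,0,0,0,0]]'; python3 -c "
from t2 import *
go(P+[0,0,.080],M)
from station import get_image,models
import cv2
for c in ['top','side']:
    cv2.imwrite(f'pics/{c}9.png',get_image(c)[:,:,::-1])
    for n in ['bung_center','clip']: print(c,n,models.search_frame(c,n)[:2])
"
```

```text
t: 19.4
tool_pos: [0.63, 0.2071, 0.0803]
tool_rot: [-0.297, 3.127, -0.004]
contact_force: [-1.7, -2.8, -1.0]
opening: 0.0307
t: 19.6
tool_pos: [0.6306, 0.2072, 0.0803]
tool_rot: [0.297, -3.126, 0.004]
contact_force: [-5.6, -2.5, 1.0]
opening: 0.0305
t 19.6 pos [0.6306 0.2072 0.0803] shift [ 0.0061 -0.0016  0.0003] | shift in target axes [ 0.0061 -0.0016  0.0003] turn deg [-0.14 -0.11  0.06]
top bung_center []
top clip []
side bung_center [{'extent': [264.5, 138.0, 285.1, 171.6], 'conf': 0.83}]
side clip [{'extent': [298.5, 210.5, 347.5, 264.5], 'conf': 0.64}, {'extent': [246.1, 165.9, 263.2, 172.3], 'conf': 0.53}]
```

Stop contact: −5.6 N along x. I ease over to the fence, set it down and check the force.

```bash
python3 -m creep '[[0,0.0008,-0.001,0,0,0,0],[0,0,-0.001,0,0,0,0],[0,0,0,0,0,0,0]]'; python3 -m creep '[[0,0,0,0.001,0,0,0],[0,0,0,0.001,0,0,0],[0,0,0,0,0,0,0]]'; python3 -c "
from t2 import *
o=ctrl.get_obs();print(M.T@o['contact_force'],M.T@o['wrist_torque'])"
```

```text
t: 20.2
tool_pos: [0.6307, 0.2061, 0.0801]
tool_rot: [-0.297, 3.127, -0.001]
contact_force: [-4.9, 1.9, -0.4]
opening: 0.0306
t: 20.5
tool_pos: [0.6309, 0.2061, 0.0795]
tool_rot: [-0.297, 3.127, -0.002]
contact_force: [-7.2, -0.4, 6.4]
opening: 0.0309
[ 7.1710724   0.98134425 -6.40057291] [-0.39557604  1.65739532 -0.04013812]
```

```bash
python3 -m creep '[[0,0.0006,0,0,0,0,0],[0.5,0,0,0,0,0,0],[0.6,0,0,0,0,0,0],[0.8,0,0,0,0,0,0],[0.8,0,0,0,0,0,0],[0.8,0,0,0,0,0,0],[0.8,0,0,0,0,0,0]]' 20; python3 -m creep '[[0.8,0,0,-0.005,0,0,0],[0.8,0,0,-0.015,0,0,0],[0.8,0,0,-0.03,0,0,0],[0.8,0,0,-0.04,0,0,0],[0.8,0,0,-0.045,0,0,0],[0.8,0.045,0,-0.02,0,0,0],[0.8,0.05,0,0,0,0,0],[0.8,0.05,0,0,0,0,0],[0.8,0.05,0,0,0,0,0],[0.8,0,0,0,0,0,0]]'; python3 - <<'E'
from t2 import *
from station import get_image
import cv2
t=[]
for cam,(u0,v0,w,h) in [('top',(165,148,75,90)),('side',(222,122,87,110))]:
    im=get_image(cam)[:,:,::-1];cv2.imwrite(f'pics/{cam}f.png',im)
    z=cv2.resize(im[v0:v0+h,u0:u0+w],None,fx=4.8,fy=4.8,interpolation=cv2.INTER_CUBIC);z=cv2.copyMakeBorder(z,0,max(0,528-z.shape[0]),0,0,cv2.BORDER_CONSTANT)
    k=calibration(cam)
    for h in (.012,.072,.142):
        u=(proj(k,P+[0,0,h])+.5-[u0,v0])*4.8;print(cam,h,u.round());cv2.circle(z,tuple(int(x) for x in u),2,(0,0,255),-1)
    t.append(z)
cv2.imwrite('pics/fin.png',np.hstack(t))
E
```

```text
t: 21.2
tool_pos: [0.6312, 0.2052, 0.0785]
tool_rot: [-0.297, 3.125, -0.003]
contact_force: [0.2, -0.5, -0.0]
opening: 0.0685
t: 22.2
tool_pos: [0.434, 0.1682, 0.233]
tool_rot: [-0.298, 3.125, -0.003]
contact_force: [0.8, 0.6, 0.1]
opening: 0.0685
top 0.012 [178. 188.]
top 0.072 [165. 177.]
top 0.142 [147. 162.]
side 0.012 [240. 240.]
side 0.072 [239. 173.]
side 0.142 [237.  89.]
```

View pics/fin.png

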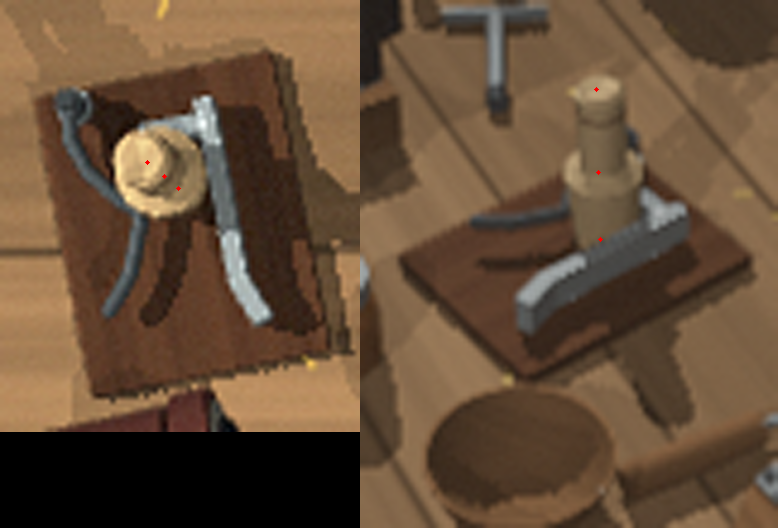

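Picture 12: the bung stands upright in the corner of the fence and stop, with the arm's hump against its left rear. The shoulder is about 4 mm from my estimated pocket, towards the stop it touched. Last check is for changes elsewhere, then I hand in.

```bash
python3 - <<'E'
import cv2
from station import models,ctrl,get_image,finish_job
g={}
for c in ['top','side']:
    get_image(c)
    for n in ['hub_rim','stand','bowl','chisel','mallet','spindle','wax_jar','blank','chuck_key']:
        print(c,n,[[round(x) for x in d['extent']] for d in models.search_frame(c,n)[:2]])
a,b=cv2.imread('pics/side0.png'),cv2.imread('pics/sidef.png')
d=cv2.absdiff(a,b).max(2)
for n,(l,t,r,bt) in dict(stand=(288,250,364,285),mallet=(290,300,356,400),jar=(200,172,228,203),bowl=(232,203,278,238),spindle=(380,275,410,315),blank=(188,132,232,166),key=(235,115,262,146)).items(): print(n,(d[t:bt,l:r]>40).mean().round(3))
o=ctrl.get_obs();print(o['t'],o['contact_force'])
E
```

```text
top hub_rim [[310, 168, 357, 217], [327, 259, 372, 312]]
top stand [[320, 247, 371, 308], [309, 164, 360, 221]]
top bowl [[244, 215, 284, 257]]
top chisel [[265, 148, 278, 216], [307, 166, 356, 216]]
top mallet [[377, 205, 447, 283]]
top spindle [[390, 159, 412, 179]]
top wax_jar [[173, 158, 234, 232]]
top blank [[114, 214, 145, 258], [266, 146, 277, 214]]
top chuck_key [[105, 165, 145, 190], [171, 159, 232, 233]]
side hub_rim [[214, 257, 272, 312], [297, 211, 350, 264]]
side stand [[210, 259, 289, 337], [238, 120, 259, 144]]
side bowl [[238, 203, 276, 237]]
side chisel []
side mallet [[295, 306, 355, 406], [190, 133, 233, 166]]
side spindle [[382, 279, 406, 313]]
side wax_jar [[201, 175, 228, 206], [288, 211, 364, 284]]
side blank [[190, 134, 230, 166]]
side chuck_key []
stand 0.0
mallet 0.066
jar 0.0
bowl 0.0
spindle 0.0
blank 0.031
key 0.0
23.3 [ 0.75263452  0.48131258 -0.41739995]
```

```bash
python3 -c "
from station import finish_job
print(finish_job())"
```

```text
the job is handed in; nothing more can be done
None
```

I got the bung out of the hub and stood it upright, narrow end down, in the spring holder, then handed the job in at about 23 s of the 64 s allowed. `finish_job` gives no verdict, so what follows is what my own checks showed.

**Getting it out:** I rocked the bung 10° left, then right, about the rock point, easing it up 2 to 5 mm per swing. After about 26 mm it was free, and I lifted it straight out. The side view after lifting showed the hub down. The final side view showed no change over the lower stand area.

**Placing it:** I slid it past the sprung arm until I felt the stop (about 6 N) and the fence, set it on the base and let go. In the last picture it stands upright to within about 2–3°, with the arm against it and the gripper clear.

**Checks that disagreed or were not made:**
- **Grip height:** the foot was 67 mm below the tool point, not the planned 76 mm. I found this by touching down on the base.
- **Pocket position:** the bung sits about 4 mm further in than my camera estimate of the pocket. I trusted the stop contact instead.
- **Arm angle:** I saw the arm touching the bung but did not measure its angle.
- **Bystanders:** the jar, bowl, spindle and chuck key show no change in the side view. About 3% of the blank's area and 7% of the mallet's changed. I took that to be the robot's shadow, as the arm never went near the mallet. I compared the chisel only by eye with the first picture.

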